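Make up two trays on the ENT unit

ROBOT

A 7-joint arm with a two-finger parallel gripper is mounted at the origin on the work surface. World frame = base frame: x ahead of the robot, y to its left, z up, the work surface at z = 0. Lengths are in m, angles in rad, forces in N, time in s.
With the tool pointing down it reaches from about 0.35 to 0.9 m from the base axis. Payload 7.2 kg.
Tool frame: the origin (TCP) lies on the centre line of the jaws, within the pads' length; the fingertips stand 8 mm ahead of it and the grasp point (between the pads) lies 11 mm behind it; z points along the fingers, y is the line along which they close (so a half turn about z gives the same grasp; the last joint's range is limited). The gripper opens to 88 mm and grips with 3 to 60 N. Pads are 20 mm wide; open, the fingers measure 115 mm over their backs; the gripper's body (75 mm by 178 mm) begins 61 mm behind the grasp point.
Start: joints at [1.209, 0.411, -0.013, 1.596, 0.006, 1.134, -0.082], TCP at [0.181, -0.598, 0.231] pointing down, gripper open.
Joint ranges: [-2.95, 2.95], [-0.29, 1.99], [-1.47, 1.44], [0.14, 2.54], [-1.03, 4.17], [0.13, 1.85], [-2.86, 2.86]. Speed limits (rad/s): [2.39, 2.39, 3.01, 3.01, 3.14, 3.14, 3.14].

INTERFACE

Orientations are given as a unit quaternion [x, y, z, w].
In Python, from workcell import ctrl gives the robot as it stands.
- The arm moves only by the shell command python3 -m crank 'ROWS' [FORCE]. ROWS is JSON, a list of rows, each an object with "fingers": the finger opening in cm, from 0 to 8.78; "xyz": the shift along the tool's x, y, z in cm, a list of three; "rot": the turn, a rotation vector about the tool's x, y, z in degrees, a list of three. In form: [{"fingers": fingers, "xyz": [x, y, z], "rot": [rx, ry, rz]}, ...]. A call has 1 to 5 rows; each row shifts and turns the commanded pose from where the row before left it, along the tool's axes as they then stand; what a row does not reach is not made up. A row lasts 1/10 s, in which the tool goes at most 50 mm and 8.59 degrees, less where a joint would pass 70% of its speed; a pose out of reach is approached as far as the arm can. A call with a gripper value outside its range is refused whole. The fingers move at their own pace and stop on an object; FORCE is the grip in N (left out, the last holds). Time passes only in rows, so rows that do not move let the fingers close. It gives the time, the measured TCP pose, the force, the opening and the grip force at its end, in the units of the state.
- ctrl.get_state(): the state, without advancing time (a new reading comes with each control period).
- ctrl.get_image(name): name is "scene" or "top"; returns a dict with "frame" (400x640x3 uint8, red, green, blue), "z_map" (400x640 float32, m along the optical axis (not along the pixel's ray), 0 where there is no reading), "fovy" (degrees; the focal length in pixels is half the picture's height over the tangent of half this angle, whatever the lens; pixels are square), "cx", "cy" (the principal point, pixels), "camera_from_world" (4x4, takes a point from world to camera coordinates). Camera axes: x right, y down, z forward; pixel columns grow to the right and rows downward; lengths in m; the calibration is good to about 2 mm. A picture is of the moment at which its call begins.
- ctrl.job_done(): hands the job in; it is judged then, once.
Trained networks look in the newest picture that a camera, given by its name, has taken for a name from the list of things; names that differ only in an ending like _2 or _b are one class to them, and where a whole thing is asked for, a point or a joint stands for the part that bears it (a point fixed in the world has none). Each returns a list of dicts, best first, with "p" (0 to 1); they miss things now and then, are a little off and sometimes report something else, mostly with a low value. They report only what shows in the picture. A call takes as long as a camera call. They do not tell look-alikes from the thing itself.
- ctrl.trace(query, camera): "mask" (400x640 bool, what is visible of it) and "bbox" ([left, top, width, height] in pixels, round what is visible of it).
The state is a dict: "time_s": time; "joint_positions": joint angles; "joint_velocities": joint speeds; "tau": joint torques, N m; "tcp_pos": TCP position; "eef_rot": TCP orientation; "ft_force": force on the tool from outside, world axes, zero at the start; "torque": the same for the moment, N m; "finger_gap": finger opening in m; "gripper_force": force on a finger pad.
Only numpy, scipy, OpenCV 4.12 (cv2) and the standard library are available. Lean on these libraries where they do the work, as an engineer would, in place of code of your own. Each camera call takes 0.05 s, during which the arm holds its last target. There are 200 camera calls.

TASK

Make up the two patient trays on the ENT unit: lay the tuning fork flat in the wide bay of the large tray and stand the large ear funnel in its narrow bay; in the small tray stand the small ear funnel in the narrow bay and lay one sample box flat in the wide bay. Take the sample box by drawing it out of the bottom of the dispenser chute, leaving the two boxes above it in the chute. The funnels stand upright on their wide ends, and everything rests on the floor of its bay, not on a rim, and is let go.

Things in the scene. Friction and masses are not known exactly. Their poses are not given: they have to be found in the camera images.
- tray_large: Larger low steel tray, fixed: outside 180 (x) x 157 (y) mm, floor 3 mm thick, walls 3 mm thick, their tops 9 mm above the table. Origin: centre of underside, on the table. A divider along x parts the wide bay (inside 174 x 88 mm, on the -y side, centred at y = -31.5 mm) from the narrow bay (174 x 60 mm, +y side, centred at y = +45.5 mm).
- tray_small: Smaller low steel tray, fixed: outside 132 (x) x 129 (y) mm, floor 3 mm thick, walls 3 mm thick, their tops 9 mm above the table. Origin: centre of underside, on the table. A divider along x parts the wide bay (inside 126 x 70 mm, on the -y side, centred at y = -26.5 mm) from the narrow bay (126 x 50 mm, +y side, centred at y = +36.5 mm).
- chute: Fixed aluminium chute, open on top, 92 (x) x 48 (y) x 50 mm high, floor 4 mm thick; origin: centre of underside. Holds 3 boxes. Its front is -x: the front wall (outer face x = -46 mm) starts 28 mm up; the lowest box is drawn out under it along -x, over a 26 mm wide, 4 mm thick lip that reaches 30 mm forward. Drawn right out, it lets the other two drop 18 mm inside.
- box_bottom: Lowest of three equal closed flat white sample boxes, 84 (x) x 40 (y) x 18 (z) mm, 30 g. Origin: centre of underside. At the start it lies on the chute's floor (underside 4 mm above the table), aligned with the chute, its -x end projecting 30 mm from the chute's front wall, where it can be gripped across its 40 mm width.
- box_top: Topmost of the three sample boxes (84 x 40 x 18 mm) in the chute; origin: centre of underside, 40 mm above the table at the start, 8 mm of the box standing above the chute walls. A third box lies between it and the lowest. Not to be taken: once the lowest is drawn out, its underside comes down to 22 mm.
- funnel_large: Larger steel ear funnel standing on its wide end: bell 38 mm in diameter at the foot, tapering to a straight tube 15 mm in diameter from 28 mm up to the top at 54 mm. About 50 g. Origin: centre of its foot, z up along its axis.
- funnel_small: Smaller steel ear funnel standing on its wide end: bell 26 mm in diameter at the foot, tapering to a straight tube 9 mm in diameter from 18 mm up to the top at 40 mm. About 25 g. Origin: centre of its foot, z up along its axis.
- fork: Aluminium tuning fork lying flat, 10 mm thick, 130 mm long, 60 g. Origin: on its underside near its balance point; x points along it to the prongs. Flanks straight and 26 mm apart from x = -29 to +60 mm: two prongs from a yoke (x = -29 to -15) to x = +60 mm. A 10 mm round stem with a 14 mm wide foot reaches to x = -70 mm.
Mind the look-alikes: they are no part of the job. What is shaped like the funnel_small but blue or green is not meant.

How it is judged:
By the outcome, as a careful person would: the job done as asked, in the order asked, and still so for the second after the job is handed in, with the robot touching nothing.
It also fails if it takes over 115 s, if anything falls off the work surface, if the arm or the gripper's body presses on something with over 40 N, if the wrist force passes 120 N, or if a joint passes its speed limit or range.

## Working session

There is one attempt and no reset: what is moved stays moved. The work goes in short steps, Python scripts to look and compute and a shell command to move; the robot and the scene stay as the last step left them, time stands still between calls to the robot, and variables do not carry over. Pictures are saved under pics/ and viewed, at most 14 in all, crops included, and the job is handed in when it is done.

```bash
ls; mkdir -p pics
cat > h.py <<'E'
import numpy as np, cv2
from scipy.spatial.transform import Rotation as R
from workcell import ctrl
def cloud(im):
    z=im["z_map"]; f=200/np.tan(np.radians(im["fovy"])/2)
    v,u=np.mgrid[0:400,0:640]
    c=np.stack([(u-im["cx"])*z/f,(v-im["cy"])*z/f,z],-1)
    T=np.array(im["camera_from_world"]); 
    w=(c-T[:3,3])@T[:3,:3]
    w[z==0]=np.nan
    return w
def save(im,name,crop=None,s=1):
    a=im["frame"][:,:,::-1]
    if crop: l,t,w,h=crop; a=a[t:t+h,l:l+w]
    cv2.imwrite("pics/"+name,cv2.resize(a,None,fx=s,fy=s,interpolation=cv2.INTER_CUBIC))
def st():
    s=ctrl.get_state(); print(s["time_s"],np.round(s["tcp_pos"],4),np.round(s["eef_rot"],4),np.round(s["finger_gap"],4),np.round(s["gripper_force"],1),np.round(s["ft_force"],1)); return s
E
python3 - <<'E'
from h import *
s=st(); print(R.from_quat(s["eef_rot"]).as_matrix().round(3))
for n in("top","scene"):
    im=ctrl.get_image(n); save(im,n+"1.png"); np.savez(n+"1.npz",w=cloud(im),f=im["frame"])
    w=cloud(im)
    for q in["tray_large","tray_small","chute","box_bottom","box_top","funnel_large","funnel_small","fork"]:
        for r in ctrl.trace(q,n)[:5]:
            m=r["mask"]; p=w[m]; print(n,q,round(r["p"],2),r["bbox"],np.nanmedian(p,0).round(3),np.nanmax(p[:,2]).round(3) if len(p) else 0, im["frame"][m].mean(0).round())
E
```

```text
pics
0.0 [ 0.1808 -0.5978  0.2298] [ 9.892e-01  1.464e-01 -2.000e-04 -7.000e-04] 0.0877 0.0 [ 0.2  0.3 -0.7]
[[ 0.957  0.29  -0.001]
 [ 0.29  -0.957  0.001]
 [-0.    -0.002 -1.   ]]
top tray_large 0.56 [145.9, 187.1, 75.0, 88.3] [0.493 0.305 0.002] 0.011 [191. 193. 201.]
top tray_large 0.41 [310.1, 120.0, 26.1, 44.3] [ 0.628 -0.003  0.047] 0.058 [189. 190. 192.]
top chute 0.84 [311.5, 130.4, 23.5, 29.8] [ 0.622 -0.027  0.046] 0.061 [190. 191. 192.]
top box_bottom 0.62 [314.3, 157.8, 18.2, 20.6] [ 0.604 -0.011  0.02 ] 0.025 [224. 228. 221.]
top box_top 0.69 [307.2, 114.8, 25.8, 39.4] [ 0.665 -0.008  0.057] 0.061 [231. 235. 229.]
top funnel_large 0.73 [259.9, 234.0, 19.8, 18.5] [0.454 0.114 0.014] 0.056 [147. 149. 156.]
top funnel_small 0.54 [320.8, 236.3, 11.8, 9.4] [0.444 0.001 0.01 ] 0.042 [159. 160. 168.]
top funnel_small 0.45 [325.3, 265.2, 11.7, 18.0] [ 0.378 -0.004  0.009] 0.042 [ 38.  90. 175.]
top funnel_small 0.41 [361.9, 168.2, 7.5, 12.2] [ 0.581 -0.096  0.01 ] 0.04 [ 37.  92. 181.]
top funnel_small 0.19 [358.6, 205.9, 28.8, 58.5] [ 0.452 -0.107  0.008] 0.012 [207. 207. 212.
[... 319 characters left out ...]
2] [0.674 0.013 0.03 ] 0.053 [190. 191. 191.]
scene box_bottom 0.62 [282.3, 204.0, 19.0, 23.6] [ 0.602 -0.003  0.023] 0.026 [217. 220. 211.]
scene box_top 0.64 [233.4, 199.8, 49.1, 34.6] [ 0.669 -0.007  0.059] 0.062 [222. 225. 216.]
scene funnel_large 0.58 [373.2, 215.1, 20.9, 28.3] [0.462 0.121 0.019] 0.057 [149. 152. 154.]
scene funnel_large 0.58 [350.2, 179.9, 14.9, 19.0] [0.448 0.004 0.013] 0.042 [154. 157. 159.]
scene funnel_small 0.63 [340.7, 235.2, 11.9, 15.5] [0.543 0.112 0.014] 0.044 [ 63. 141.  80.]
scene funnel_small 0.46 [373.7, 168.8, 11.5, 18.2] [ 0.382 -0.     0.012] 0.042 [ 49.  91. 167.]
scene fork 0.86 [306.2, 148.7, 46.5, 31.2] [ 0.461 -0.104  0.01 ] 0.016 [201. 202. 203.]
```

View pics/top1.png

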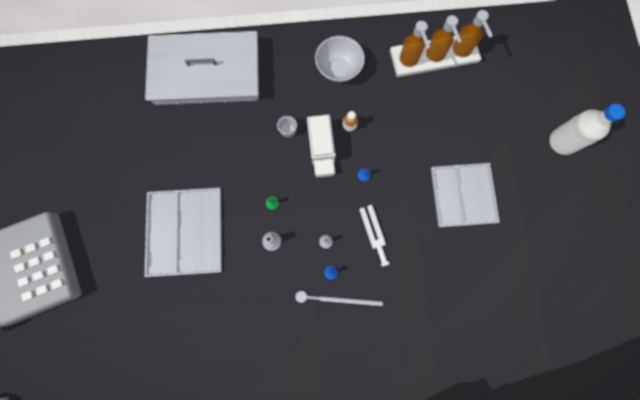

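View pics/scene1.png

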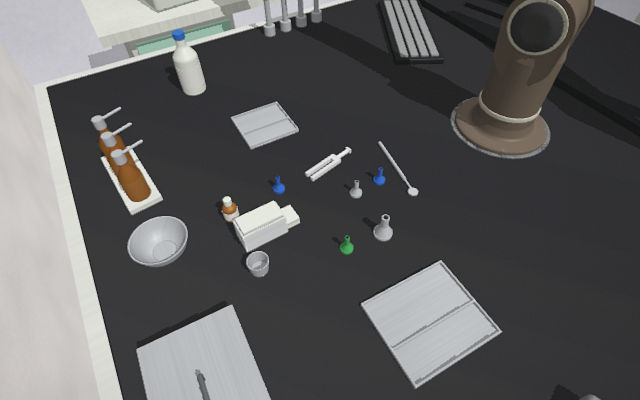

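The top view shows the large tray at (183,232), the small tray at (465,195), the chute at (321,145) with its front facing down the image, and the fork at (374,235) with prongs up.

Candidates for the small funnel: steel (326,241), blue (331,272), blue (364,174) and green (272,203). I choose the steel one at (326,241). The large funnel is the steel one at (272,241), and nothing else looks like it.

```bash
cat >> h.py <<'E'
def plane(im,uv,z0):
    """pixels (N,2) -> world xy on plane z=z0"""
    f=200/np.tan(np.radians(im["fovy"])/2); T=np.array(im["camera_from_world"])
    uv=np.asarray(uv,float); d=np.c_[(uv[:,0]-im["cx"])/f,(uv[:,1]-im["cy"])/f,np.ones(len(uv))]@T[:3,:3]
    o=-T[:3,:3].T@T[:3,3]
    return (o+d*((z0-o[2])/d[:,2])[:,None])[:,:2]
def rect(p):
    (c,sz,a)=cv2.minAreaRect((p*1000).astype(np.float32)); 
    return np.round(c,1),np.round(sz,1),round(a,2)
def pix(m): v,u=np.nonzero(m); return np.c_[u,v]
E
python3 - <<'E'
from h import *
for n in("top","scene"):
    im=ctrl.get_image(n); w=cloud(im); g=im["frame"].astype(int)
    if n=="top": save(im,"crop1.png",(240,100,160,210),2.8)
    tab=w[(abs(w[...,0]-.35)<.03)&(abs(w[...,1]-.15)<.1)]; print(n,"table z",np.nanmedian(tab[:,2]).round(4))
    bright=g.min(-1)>90
    def reg(x,y,h,hy=None): return (abs(w[...,0]-x)<h)&(abs(w[...,1]-y)<(hy or h))
    for q,x,y,h in(("large",.495,.31,.13),("small",.52,-.306,.1)):
        m=reg(x,y,h)&bright&(w[...,2]<.03)
        k,l,stt,_=cv2.connectedComponentsWithStats(m.astype(np.uint8)); i=1+np.argmax(stt[1:,4]); print(q,rect(plane(im,pix(l==i),.006)))
    r=ctrl.trace("fork",n)[0]["mask"]; print("fork net",rect(plane(im,pix(r),.01)))
    m=reg(.45,-.107,.09,.06)&bright; k,l,stt,_=cv2.connectedComponentsWithStats(m.astype(np.uint8)); i=1+np.argmax(stt[1:,4]); p=plane(im,pix(l==i),.01);print("fork br",rect(p),"mean",p.mean(0).round(4))
    for q,x,y,zt in(("FL",.455,.117,.054),("FS",.446,.002,.040)):
        m=reg(x,y,.04)&(g.min(-1)>70); P=w[m]; lo=m&(w[...,2]<.012)
        t=P[P[:,2]>zt*.75]; b=P[(P[:,2]>.004)&(P[:,2]<.015)]
        print(q,"tube",t.mean(0).round(4),len(t),"bell",((b.max(0)+b.min(0))/2).round(4),(b.max(0)-b.min(0)).round(3), "all",P.mean(0).round(4))
    for q,x,y,z0,a,b in(("boxtop",.668,-.005,.058,.052,.066),("botfront",.602,-.01,.022,.017,.027)):
        m=reg(x,y,.08,.05)&(w[...,2]>a)&(w[...,2]<b)&(g.min(-1)>200)
        if z0<.03: m&=w[...,0]<.625
        k,l,stt,_=cv2.connectedComponentsWithStats(m.astype(np.uint8)); i=1+np.argmax(stt[1:,4]); p=plane(im,pix(l==i),z0); print(q,rect(p),np.nanmedian(w[l==i][:,2]).round(4))
E
```

```text
top table z -0.0014
large (array([496.2, 302.6]), array([163.2, 186. ]), 88.03)
small (array([ 518.6, -313.6]), array([136.6, 138.5]), 88.75)
fork net (array([ 446.2, -106. ]), array([128.8,  27.9]), 12.83)
fork br (array([ 447.1, -106.6]), array([135.3,  33.4]), 12.27) mean [ 0.4531 -0.1052]
FL tube [0.456  0.1156 0.0516] 47 bell [0.4567 0.1159 0.0094] [0.035 0.035 0.011] all [0.4556 0.1149 0.0142]
FS tube [4.442e-01 3.000e-04 3.860e-02] 17 bell [4.442e-01 1.000e-04 9.500e-03] [0.024 0.024 0.011] all [0.4447 0.0006 0.0078]
boxtop (array([665.1,  -9.6]), array([84.4, 39.7]), 1.11) 0.0566
botfront (array([605.5, -11.1]), array([31.7, 39.1]), 1.18) 0.0206
scene table z 0.0011
large (array([494.7, 301.8]), array([160. , 184.7]), 88.07)
small (array([ 517.1, -313.4]), array([142.9, 136.4]), 88.8)
fork net (array([ 447.7, -104.9]), array([132.2,  35.2]), 12.16)
fork br (array([ 448.5, -104. ]), array([137.6,  35. ]), 12.14) mean [ 0.4588 -0.1018]
FL tube [0.4583 0.1174 0.0514] 62 bell [0.4569 0.1154 0.0097] [0.038 0.039 0.011] all [0.4607 0.1193 0.0206]
FS tube [0.4456 0.0012 0.0376] 21 bell [ 0.4451 -0.0009  0.0093] [0.025 0.026 0.01 ] all [0.4461 0.0011 0.0131]
boxtop (array([664.9,  -9.8]), array([85.9, 42.3]), 0.45) 0.0588
botfront (array([603.9, -12.3]), array([27.4, 39.2]), 1.08) 0.0228
```

View pics/crop1.png

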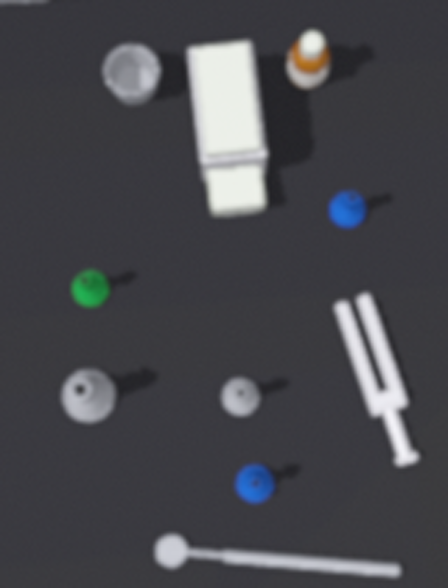

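Crop confirmed: steel small funnel at crop (240,396), with the blue and green look-alikes left alone. The fork's prongs point up-left at about 12° yaw. Next I square the tool up and go over the fork.

```bash
python3 -m crank '[{"fingers":8,"xyz":[0,0,0],"rot":[0,0,8.45]},{"fingers":6,"xyz":[0,0,0],"rot":[0,0,8.4]},{"fingers":6,"xyz":[2.2,-4.1,0],"rot":[0,0,0]},{"fingers":6,"xyz":[2.2,-4.1,0],"rot":[0,0,0]},{"fingers":6,"xyz":[2.2,-4.1,0],"rot":[0,0,0]}]' 20
python3 -m crank '[{"fingers":6,"xyz":[2.2,-4.1,0],"rot":[0,0,0]},{"fingers":6,"xyz":[2.2,-4.1,0],"rot":[0,0,0]},{"fingers":6,"xyz":[2.2,-4.1,0],"rot":[0,0,0]},{"fingers":6,"xyz":[2.2,-4.1,0],"rot":[0,0,0]},{"fingers":6,"xyz":[2.2,-4.1,0],"rot":[0,0,0]}]'
cat > g.py <<'E'
import sys
from h import *
s=ctrl.get_state(); M=R.from_quat(s["eef_rot"]).as_matrix(); p=np.array(s["tcp_pos"])
print("t",s["time_s"],"tcp mm",(p*1000).round(1),"yaw",np.degrees(np.arctan2(M[1,0],M[0,0])).round(2),"tilt",M[:2,2].round(4),"gap",round(s["finger_gap"]*1000,1),"grip",np.round(s["gripper_force"],1),"F",np.round(s["ft_force"],1))
a=[float(v) for v in sys.argv[1:]]
if a: print("tool shift cm",(M.T@(np.array(a[:3])/1000-p)*100).round(2), "rotz", (np.degrees(np.arctan2(M[1,0],M[0,0]))-a[3]).round(2) if len(a)>3 else "")
E
python3 g.py 447.3 -105.5 230 12.2
```

```text
time_s: 1.6
tcp_pos: [0.2475, -0.4738, 0.2305]
eef_rot: [1.0, -0.0, 0.0, 0.0]
ft_force: [1.0, 0.4, -0.1]
finger_gap: 0.0601
gripper_force: 0.0
time_s: 2.1
tcp_pos: [0.3577, -0.2686, 0.231]
eef_rot: [1.0, -0.0, 0.0, 0.0]
ft_force: [1.2, -0.5, 0.4]
finger_gap: 0.0603
gripper_force: 0.0
t 2.1 tcp mm [ 357.7 -268.6  231. ] yaw -0.02 tilt [ 0.0008 -0.0008] gap 60.3 grip 0.0 F [ 1.2 -0.5  0.4]
tool shift cm [  8.95 -16.32   0.1 ] rotz -12.22
```

```bash
python3 -m crank '[{"fingers":5,"xyz":[2.2,-4.1,0],"rot":[0,0,0]},{"fingers":5,"xyz":[2.2,-4.1,0],"rot":[0,0,0]},{"fingers":5,"xyz":[2.2,-4.1,0],"rot":[0,0,0]},{"fingers":5,"xyz":[2.2,-4.0,0],"rot":[0,0,0]},{"fingers":5,"xyz":[0,0,4],"rot":[0,0,-6.1]}]' >/dev/null
python3 -m crank '[{"fingers":5,"xyz":[0,0,4],"rot":[0,0,-6.1]},{"fingers":5,"xyz":[0,0,4],"rot":[0,0,0]},{"fingers":5,"xyz":[0,0,3],"rot":[0,0,0]},{"fingers":5,"xyz":[0,0,2],"rot":[0,0,0]},{"fingers":5,"xyz":[0,0,0],"rot":[0,0,0]}]' >/dev/null; python3 g.py 447.3 -105.5 12 12.2
```

```text
t 3.1 tcp mm [ 443.4 -106.9   58.5] yaw 12.2 tilt [-0.0045  0.0012] gap 49.8 grip 0.0 F [-0.4 -0.   0.9]
tool shift cm [ 0.43 -0.05  4.65] rotz -0.0
```

```bash
python3 -m crank '[{"fingers":5,"xyz":[0.3,0,1.5],"rot":[0,0,0]},{"fingers":5,"xyz":[0,0,1.5],"rot":[0,0,0]},{"fingers":5,"xyz":[0,0,1],"rot":[0,0,0]},{"fingers":5,"xyz":[0,0,0.5],"rot":[0,0,0]},{"fingers":5,"xyz":[0,0,0],"rot":[0,0,0]}]' >/dev/null; python3 g.py 447.3 -105.5 11 12.2
python3 -m crank '[{"fingers":2,"xyz":[0,0,0.2],"rot":[0,0,0]},{"fingers":2,"xyz":[0,0,0],"rot":[0,0,0]},{"fingers":2,"xyz":[0,0,0],"rot":[0,0,0]},{"fingers":2,"xyz":[0,0,0],"rot":[0,0,0]},{"fingers":2,"xyz":[0,0,0],"rot":[0,0,0]}]' 20 >/dev/null; python3 g.py
```

```text
t 3.6 tcp mm [ 448.1 -106.7   15.8] yaw 12.18 tilt [-0.0002 -0.0001] gap 50.1 grip 0.0 F [ 0.1 -0.2 -0.3]
tool shift cm [-0.05 -0.13  0.48] rotz -0.02
t 4.1 tcp mm [ 448.3 -106.8   14. ] yaw 12.18 tilt [ 0.0005 -0.0002] gap 25.8 grip 20.0 F [-0.5 -0.5  3.8]
```

```bash
python3 -m crank '[{"fingers":3.6,"xyz":[0,0,0],"rot":[0,0,0]},{"fingers":3.6,"xyz":[0,0,0],"rot":[0,0,0]},{"fingers":3.6,"xyz":[0,0,0.3],"rot":[0,0,0]},{"fingers":2,"xyz":[0,0,0],"rot":[0,0,0]},{"fingers":2,"xyz":[0,0,0],"rot":[0,0,0]}]' 25 >/dev/null; python3 g.py
python3 -m crank '[{"fingers":2,"xyz":[0,0,0],"rot":[0,0,0]},{"fingers":2,"xyz":[0,0,0],"rot":[0,0,0]},{"fingers":2,"xyz":[0,0,-1],"rot":[0,0,0]},{"fingers":2,"xyz":[0,0,-3],"rot":[0,0,0]},{"fingers":2,"xyz":[0,0,-4],"rot":[0,0,7.1]}]'  >/dev/null; 
python3 -m crank '[{"fingers":2,"xyz":[0,0,-3],"rot":[0,0,7.1]},{"fingers":2,"xyz":[0,0,0],"rot":[0,0,0]},{"fingers":2,"xyz":[0,0,0],"rot":[0,0,0]}]' >/dev/null; python3 g.py 497 271 120 -2
python3 - <<'E'
from h import *
im=ctrl.get_image("scene"); save(im,"s2.png",(220,60,280,210),2.5)
E
```

```text
t 4.6 tcp mm [ 447.9 -106.6   10.4] yaw 12.19 tilt [-0.0005  0.0001] gap 25.6 grip 25.0 F [-0.1 -0.4 -1.5]
t 5.4 tcp mm [ 448.4 -106.8  121.5] yaw -1.92 tilt [ 0.002  -0.0008] gap 25.3 grip 25.0 F [-0.2  0.3 -0.4]
tool shift cm [  3.6  -37.92   0.13] rotz 0.08
```

View pics/s2.png

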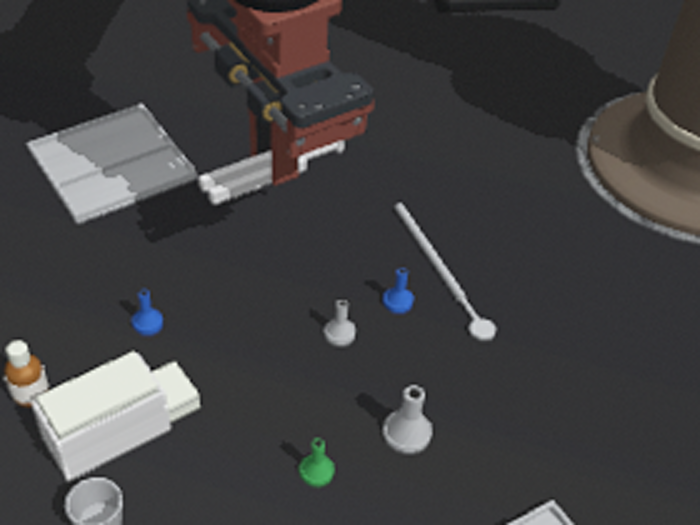

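Picture: fork held level between the jaws at (270,170), the other objects undisturbed. Next the wide bay of the large tray.

```bash
python3 -m crank '[{"fingers":2,"xyz":[0.4,-4.7,0],"rot":[0,0,0]},{"fingers":2,"xyz":[0.4,-4.7,0],"rot":[0,0,0]},{"fingers":2,"xyz":[0.4,-4.7,0],"rot":[0,0,0]},{"fingers":2,"xyz":[0.4,-4.7,0],"rot":[0,0,0]},{"fingers":2,"xyz":[0.4,-4.7,0],"rot":[0,0,0]}]'  >/dev/null; 
python3 -m crank '[{"fingers":2,"xyz":[0.4,-4.7,0],"rot":[0,0,0]},{"fingers":2,"xyz":[0.4,-4.7,0],"rot":[0,0,0]},{"fingers":2,"xyz":[0.5,-4.9,0],"rot":[0,0,0]},{"fingers":2,"xyz":[0,0,0],"rot":[0,0,0]},{"fingers":2,"xyz":[0,0,0],"rot":[0,0,0]}]'  >/dev/null; python3 g.py 494 270.7 14.5 -2
python3 - <<'E'
from h import *
im=ctrl.get_image("scene"); save(im,"s3.png",(300,150,240,250),2.2)
E
```

```text
t 6.45 tcp mm [492.9 270.8 118.7] yaw -1.78 tilt [-0.0033 -0.0011] gap 25.7 grip 25.0 F [ 0.2 -1.4 -1.1]
tool shift cm [ 1.500e-01 -1.000e-02  1.042e+01] rotz 0.22
```

View pics/s3.png

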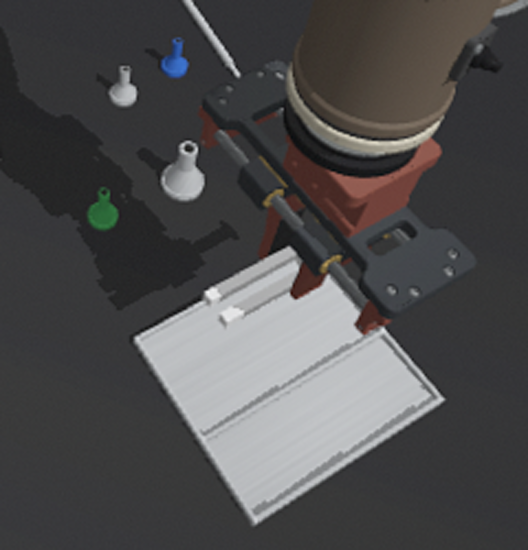

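Picture: fork held at (255,285) above the wide bay; the divider is at (300,385). Lowering.

```bash
python3 -m crank '[{"fingers":2,"xyz":[0.1,0,3],"rot":[0,0,0]},{"fingers":2,"xyz":[0,0,3],"rot":[0,0,0]},{"fingers":2,"xyz":[0,0,2],"rot":[0,0,0]},{"fingers":2,"xyz":[0,0,1.5],"rot":[0,0,0]},{"fingers":2,"xyz":[0,0,0],"rot":[0,0,0]}]'  >/dev/null;  python3 g.py 494 270.7 14 -2
python3 -m crank '[{"fingers":2,"xyz":[0,0,0.5],"rot":[0,0,0]},{"fingers":2,"xyz":[0,0,0],"rot":[0,0,0]},{"fingers":2,"xyz":[0,0,0],"rot":[0,0,0]}]'  >/dev/null;  python3 g.py 494 270.7 14 -2
```

```text
t 7.0 tcp mm [494.3 267.6  23.5] yaw -2.1 tilt [-0.0035 -0.0026] gap 25.5 grip 25.0 F [-0.3  0.  -1.2]
tool shift cm [-0.04 -0.32  0.95] rotz -0.1
t 7.3 tcp mm [495.9 270.   21.5] yaw -2.02 tilt [0.0012 0.0005] gap 25.9 grip 25.0 F [0.3 0.4 0.2]
tool shift cm [-0.19 -0.06  0.75] rotz -0.02
```

```bash
python3 -m crank '[{"fingers":2,"xyz":[0,0,0.3],"rot":[0,0,0]},{"fingers":2,"xyz":[0,0,0.3],"rot":[0,0,0]},{"fingers":2,"xyz":[0,0,0],"rot":[0,0,0]},{"fingers":2,"xyz":[0,0,0],"rot":[0,0,0]}]'  >/dev/null;  python3 g.py 494 270.7 14 -2
```

```text
t 7.7 tcp mm [495.3 269.9  14.6] yaw -2.01 tilt [-0.0001 -0.0001] gap 25.7 grip 25.0 F [-0.1 -0.8 -0.2]
tool shift cm [-0.13 -0.07  0.06] rotz -0.01
```

```bash
python3 -m crank '[{"fingers":4.5,"xyz":[0,0,0.1],"rot":[0,0,0]},{"fingers":4.5,"xyz":[0,0,0],"rot":[0,0,0]},{"fingers":4.5,"xyz":[0,0,0],"rot":[0,0,0]},{"fingers":4.5,"xyz":[0,0,-1],"rot":[0,0,0]},{"fingers":4.5,"xyz":[0,0,-3],"rot":[0,0,0]}]'  >/dev/null;  python3 g.py
python3 -m crank '[{"fingers":4.5,"xyz":[0,0,-4],"rot":[0,0,0]},{"fingers":4.5,"xyz":[0,0,-3],"rot":[0,0,-2]},{"fingers":4.5,"xyz":[-1,3.8,0],"rot":[0,0,0]},{"fingers":4.5,"xyz":[-1,3.9,0],"rot":[0,0,0]},{"fingers":4.5,"xyz":[-1,3.9,0],"rot":[0,0,0]}]'  >/dev/null
python3 -m crank '[{"fingers":4.5,"xyz":[-1,3.8,0],"rot":[0,0,0]},{"fingers":4.5,"xyz":[0,0,0],"rot":[0,0,0]},{"fingers":4.5,"xyz":[0,0,0],"rot":[0,0,0]}]'  >/dev/null
python3 g.py 456.8 115.8 40 0
```

```text
t 8.2 tcp mm [493.7 269.   52.4] yaw -2.0 tilt [-0.0041 -0.0022] gap 45.2 grip 0.0 F [-0.3 -0.1  0.4]
t 9.0 tcp mm [455.7 115.4 124.6] yaw -0.13 tilt [0.0015 0.0002] gap 44.8 grip 0.0 F [0.6 0.3 0.1]
tool shift cm [ 0.1  -0.04  8.46] rotz -0.13
```

```bash
python3 - <<'E'
from h import *
im=ctrl.get_image("scene"); save(im,"s4.png",(300,150,240,250),2.2)
r=ctrl.trace("fork","scene")
for x in r[:1]: print(x["p"],rect(plane(im,pix(x["mask"]),.013)))
w=cloud(im);m=(abs(w[...,0]-.495)<.08)&(abs(w[...,1]-.27)<.03)&(w[...,2]>.0095); print(w[m].shape,np.median(w[m][:,2]))
E
python3 -m crank '[{"fingers":4.5,"xyz":[0.1,0,3],"rot":[0,0,0]},{"fingers":4.5,"xyz":[0,0,2.5],"rot":[0,0,0]},{"fingers":4.5,"xyz":[0,0,2],"rot":[0,0,0]},{"fingers":4.5,"xyz":[0,0,0.9],"rot":[0,0,0]},{"fingers":4.5,"xyz":[0,0,0],"rot":[0,0,0]}]'  >/dev/null
python3 -m crank '[{"fingers":4.5,"xyz":[0,0,0],"rot":[0,0,0]}]'  >/dev/null
python3 g.py 456.8 115.8 39 0
```

```text
0.63 (array([494.8, 269.8]), array([ 29.5, 135.1]), 89.05)
(680, 3) 0.013713407143001644
t 9.7 tcp mm [456.7 116.8  40.1] yaw 0.05 tilt [0.0005 0.0004] gap 44.7 grip 0.0 F [1.  0.3 0.5]
tool shift cm [0.01 0.1  0.11] rotz 0.05
```

View pics/s4.png

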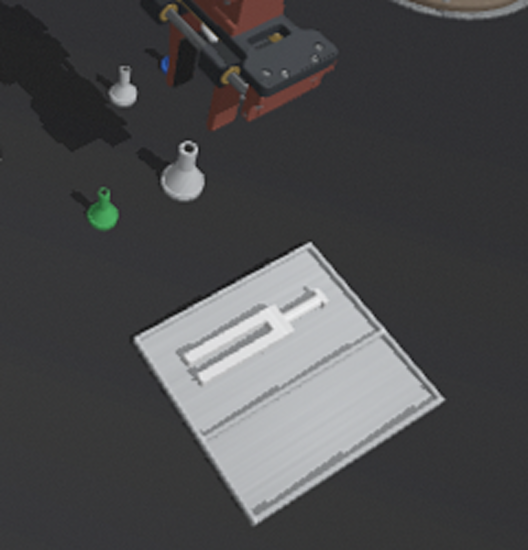

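Picture: fork lies flat in the wide bay, from (185,365) to (320,297), clear of all walls. Next I grip the large funnel's tube.

```bash
python3 -m crank '[{"fingers":1,"xyz":[0,0.1,0],"rot":[0,0,0]},{"fingers":1,"xyz":[0,0,0],"rot":[0,0,0]},{"fingers":1,"xyz":[0,0,0],"rot":[0,0,0]},{"fingers":1,"xyz":[0,0,0],"rot":[0,0,0]},{"fingers":1,"xyz":[0,0,0],"rot":[0,0,0]}]' 20 >/dev/null; python3 g.py
python3 -m crank '[{"fingers":1,"xyz":[0,0,-0.5],"rot":[0,0,0]},{"fingers":1,"xyz":[0,0,-2],"rot":[0,0,0]},{"fingers":1,"xyz":[0,0,-3],"rot":[0,0,0]},{"fingers":1,"xyz":[0,0,0],"rot":[0,0,0]},{"fingers":1,"xyz":[0,0,0],"rot":[0,0,0]}]' >/dev/null
python3 g.py 497.1 347.7 95 -2
```

```text
t 10.2 tcp mm [456.4 114.9  39.8] yaw -0.02 tilt [0.0004 0.    ] gap 14.8 grip 20.0 F [ 0.2 -0.   1.6]
t 10.7 tcp mm [456.7 114.8  95.2] yaw -0.03 tilt [0.0016 0.0001] gap 14.4 grip 20.0 F [-0.1  0.8 -1.5]
tool shift cm [  4.03 -23.29   0.03] rotz 1.97
```

```bash
python3 -m crank '[{"fingers":1,"xyz":[0.8,-4.6,0],"rot":[0,0,0]},{"fingers":1,"xyz":[0.8,-4.7,0],"rot":[0,0,0]},{"fingers":1,"xyz":[0.8,-4.7,0],"rot":[0,0,0]},{"fingers":1,"xyz":[0.8,-4.7,0],"rot":[0,0,0]},{"fingers":1,"xyz":[0.8,-4.6,0],"rot":[0,0,0]}]' >/dev/null
python3 -m crank '[{"fingers":1,"xyz":[0,0,2],"rot":[0,0,0]},{"fingers":1,"xyz":[0,0,1.5],"rot":[0,0,0]},{"fingers":1,"xyz":[0,0,0],"rot":[0,0,0]},{"fingers":1,"xyz":[0,0,0],"rot":[0,0,0]}]' >/dev/null
python3 g.py 497.1 347.7 43.5 -2
python3 - <<'E'
from h import *
im=ctrl.get_image("scene"); save(im,"s5.png",(300,200,240,200),2.2)
E
```

```text
t 11.6 tcp mm [496.1 346.1  58.7] yaw -0.1 tilt [-0.0017 -0.002 ] gap 14.3 grip 20.0 F [-0.2 -0.1  0.5]
tool shift cm [ 0.1  -0.17  1.52] rotz 1.9
```

View pics/s5.png

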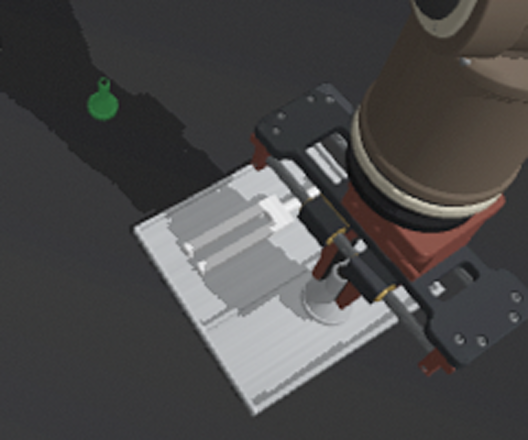

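Picture: funnel hanging upright at (325,300) over the narrow bay. Lowering and releasing.

```bash
python3 -m crank '[{"fingers":1,"xyz":[0,-0.1,0.7],"rot":[0,0,0]},{"fingers":1,"xyz":[0,0,0.5],"rot":[0,0,0]},{"fingers":1,"xyz":[0,0,0.2],"rot":[0,0,0]},{"fingers":1,"xyz":[0,0,0],"rot":[0,0,0]},{"fingers":1,"xyz":[0,0,0],"rot":[0,0,0]}]' >/dev/null;python3 g.py 497.1 347.7 43 -2
```

```text
t 12.15 tcp mm [496.4 348.9  45.7] yaw -0.02 tilt [0.0001 0.0001] gap 14.9 grip 20.0 F [ 0.4  0.2 -1.3]
tool shift cm [0.07 0.12 0.27] rotz 1.98
```

```bash
python3 -m crank '[{"fingers":1,"xyz":[0,0,0.2],"rot":[0,0,0]},{"fingers":1,"xyz":[0,0,0],"rot":[0,0,0]}]' >/dev/null;python3 g.py
python3 -m crank '[{"fingers":1,"xyz":[0,0,0.1],"rot":[0,0,0]},{"fingers":1,"xyz":[0,0,0],"rot":[0,0,0]}]' >/dev/null;python3 g.py
```

```text
t 12.35 tcp mm [496.3 348.9  43.5] yaw -0.01 tilt [-0.     -0.0001] gap 14.5 grip 20.0 F [-0.2 -0.1 -0.6]
t 12.55 tcp mm [496.4 349.1  42.9] yaw -0.01 tilt [0.0003 0.0003] gap 14.6 grip 20.0 F [-0.1  0.1  2. ]
```

```bash
python3 -m crank '[{"fingers":3.5,"xyz":[0,0,0],"rot":[0,0,0]},{"fingers":3.5,"xyz":[0,0,0],"rot":[0,0,0]},{"fingers":3.5,"xyz":[0,0,-1],"rot":[0,0,0]},{"fingers":3.5,"xyz":[0,0,-3],"rot":[0,0,0]},{"fingers":3.5,"xyz":[0,0,-3],"rot":[0,0,0]}]' >/dev/null
python3 -m crank '[{"fingers":3.5,"xyz":[-0.7,4.4,0],"rot":[0,0,0]},{"fingers":3.5,"xyz":[-0.7,4.4,0],"rot":[0,0,0]},{"fingers":3.5,"xyz":[-0.7,4.4,0],"rot":[0,0,0]},{"fingers":3.5,"xyz":[-0.7,4.4,0],"rot":[0,0,0]},{"fingers":3.5,"xyz":[-0.7,4.4,0],"rot":[0,0,0]}]' >/dev/null
python3 -m crank '[{"fingers":3.5,"xyz":[-0.6,4.3,0],"rot":[0,0,0]},{"fingers":3.5,"xyz":[-0.6,4.3,0],"rot":[0,0,0]},{"fingers":3.5,"xyz":[-0.5,4.3,0],"rot":[0,0,0]},{"fingers":3.5,"xyz":[0,0,0],"rot":[0,0,0]},{"fingers":3.5,"xyz":[0,0,0],"rot":[0,0,0]}]' >/dev/null
python3 g.py 444.7 -0.1 29 0
python3 - <<'E'
from h import *
im=ctrl.get_image("scene"); save(im,"s6.png",(300,140,240,260),2.2); w=cloud(im)
m=(abs(w[...,0]-.497)<.035)&(abs(w[...,1]-.348)<.028)&(w[...,2]>.013);P=w[m];print(P.max(0),P.min(0))
t=P[P[:,2]>.045];print(t.mean(0));b=P[P[:,2]<.022];print((b.max(0)+b.min(0))/2)
E
```

```text
t 14.05 tcp mm [444.5  -0.9 113.3] yaw -0.18 tilt [ 0.0011 -0.0001] gap 35.0 grip 0.0 F [ 0.2  1.2 -0.3]
tool shift cm [ 0.01 -0.08  8.43] rotz -0.18
[0.51263204 0.36498042 0.06070222] [0.48191997 0.33341967 0.01317198]
[0.49799503 0.34895013 0.05607241]
[0.49727601 0.34920005 0.01755062]
```

View pics/s6.png

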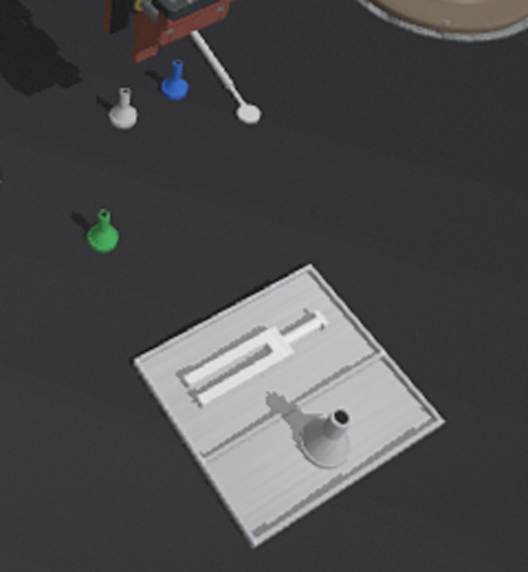

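Picture: large funnel stands upright in the narrow bay at (325,440), clear of the walls; the steel small funnel waits at (123,108), with blue at (175,80). Descending on the steel one.

```bash
python3 -m crank '[{"fingers":3.5,"xyz":[0,-0.1,3],"rot":[0,0,0]},{"fingers":3.5,"xyz":[0,0,2.5],"rot":[0,0,0]},{"fingers":3.5,"xyz":[0,0,1.5],"rot":[0,0,0]},{"fingers":3.5,"xyz":[0,0,0.8],"rot":[0,0,0]},{"fingers":3.5,"xyz":[0,0,0],"rot":[0,0,0]}]' >/dev/null
python3 -m crank '[{"fingers":3.5,"xyz":[0,0,0.6],"rot":[0,0,0]},{"fingers":3.5,"xyz":[0,0,0],"rot":[0,0,0]},{"fingers":3.5,"xyz":[0,0,0],"rot":[0,0,0]}]' >/dev/null
python3 g.py 444.7 -0.1 29 0
python3 -m crank '[{"fingers":0.4,"xyz":[0,0,0],"rot":[0,0,0]},{"fingers":0.4,"xyz":[0,0,0],"rot":[0,0,0]},{"fingers":0.4,"xyz":[0,0,0],"rot":[0,0,0]},{"fingers":0.4,"xyz":[0,0,0],"rot":[0,0,0]},{"fingers":0.4,"xyz":[0,0,0],"rot":[0,0,0]}]' 15 >/dev/null; python3 g.py
```

```text
t 14.9 tcp mm [444.6   1.   29.1] yaw -0.01 tilt [ 0.0008 -0.    ] gap 34.8 grip 0.0 F [-1.1 -0.3  0.3]
tool shift cm [0.01 0.11 0.01] rotz -0.01
t 15.4 tcp mm [444.3   0.9  28.7] yaw -0.02 tilt [ 0.0001 -0.    ] gap 8.5 grip 15.0 F [0.1 0.5 0.3]
```

```bash
python3 -m crank '[{"fingers":0.4,"xyz":[0,0,-0.5],"rot":[0,0,0]},{"fingers":0.4,"xyz":[0,0,-2.5],"rot":[0,0,0]},{"fingers":0.4,"xyz":[0,0,-3],"rot":[0,0,0]},{"fingers":0.4,"xyz":[1.2,4.5,0],"rot":[0,0,0]},{"fingers":0.4,"xyz":[1.2,4.5,0],"rot":[0,0,0]}]'  >/dev/null
python3 -m crank '[{"fingers":0.4,"xyz":[1.2,4.5,0],"rot":[0,0,0]},{"fingers":0.4,"xyz":[1.2,4.5,0],"rot":[0,0,0]},{"fingers":0.4,"xyz":[1.2,4.5,0],"rot":[0,0,0]},{"fingers":0.4,"xyz":[1.4,5.3,0],"rot":[0,0,0]},{"fingers":0.4,"xyz":[0,0,0],"rot":[0,0,0]}]'  >/dev/null
python3 -m crank '[{"fingers":0.4,"xyz":[0,0,2],"rot":[0,0,0]},{"fingers":0.4,"xyz":[0,0,1.5],"rot":[0,0,0]},{"fingers":0.4,"xyz":[0,0,0],"rot":[0,0,0]},{"fingers":0.4,"xyz":[0,0,0],"rot":[0,0,0]}]'  >/dev/null
python3 g.py 518.8 -277 32 0;  python3 - <<'E'
from h import *
im=ctrl.get_image("scene"); save(im,"s7.png",(200,50,200,150),3)
E
```

```text
t 16.8 tcp mm [ 516.8 -271.6   53.5] yaw 0.04 tilt [-0.0009  0.0006] gap 8.4 grip 15.0 F [-0.4 -0.6 -0.1]
tool shift cm [0.21 0.54 2.15] rotz 0.04
```

View pics/s7.png

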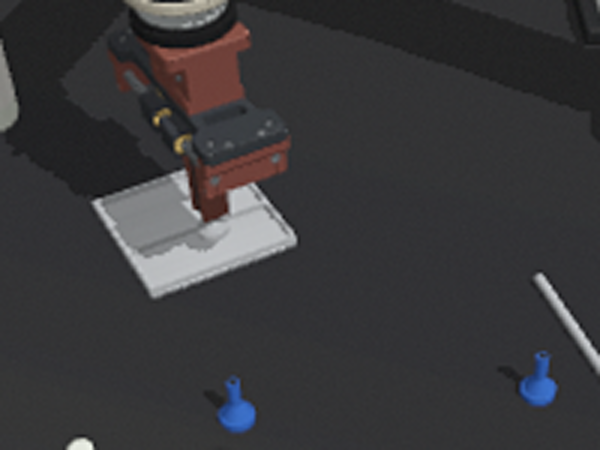

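Picture: funnel over the narrow bay at (210,232). I correct sideways by 5 mm, then lower.

```bash
python3 -m crank '[{"fingers":0.4,"xyz":[0.2,0.5,0],"rot":[0,0,0]},{"fingers":0.4,"xyz":[0,0,0.8],"rot":[0,0,0]},{"fingers":0.4,"xyz":[0,0,0.7],"rot":[0,0,0]},{"fingers":0.4,"xyz":[0,0,0.3],"rot":[0,0,0]},{"fingers":0.4,"xyz":[0,0,0],"rot":[0,0,0]}]'  >/dev/null
python3 -m crank '[{"fingers":0.4,"xyz":[0,0,0],"rot":[0,0,0]},{"fingers":0.4,"xyz":[0,0,0],"rot":[0,0,0]}]'  >/dev/null
python3 g.py 518.8 -277 31.7 0
```

```text
t 17.55 tcp mm [ 519.1 -277.4   35.8] yaw -0.01 tilt [ 0.0002 -0.0001] gap 8.5 grip 15.0 F [1.  0.9 0.2]
tool shift cm [-0.03 -0.04  0.41] rotz -0.01
```

```bash
python3 -m crank '[{"fingers":0.4,"xyz":[0,0,0.3],"rot":[0,0,0]},{"fingers":0.4,"xyz":[0,0,0],"rot":[0,0,0]}]'  >/dev/null; python3 g.py
python3 -m crank '[{"fingers":0.4,"xyz":[0,0,0.1],"rot":[0,0,0]},{"fingers":0.4,"xyz":[0,0,0],"rot":[0,0,0]},{"fingers":0.4,"xyz":[0,0,0],"rot":[0,0,0]}]'  >/dev/null; python3 g.py
```

```text
t 17.75 tcp mm [ 518.8 -277.4   32.4] yaw -0.02 tilt [-0.0002  0.0001] gap 8.5 grip 15.0 F [ 0.1 -1.1  0. ]
t 18.05 tcp mm [ 519.  -277.5   31.8] yaw -0.02 tilt [ 0.0002 -0.0002] gap 8.5 grip 15.0 F [0.  0.2 0.3]
```

```bash
python3 -m crank '[{"fingers":2.5,"xyz":[0,0,0],"rot":[0,0,0]},{"fingers":2.5,"xyz":[0,0,0],"rot":[0,0,0]},{"fingers":2.5,"xyz":[0,0,-1],"rot":[0,0,0]},{"fingers":2.5,"xyz":[0,0,-3],"rot":[0,0,0]},{"fingers":3.5,"xyz":[0,0,-4],"rot":[0,0,0]}]'  >/dev/null
python3 -m crank '[{"fingers":5.6,"xyz":[1.3,-4.4,0],"rot":[0,0,0]},{"fingers":5.6,"xyz":[1.3,-4.4,0],"rot":[0,0,0]},{"fingers":5.6,"xyz":[1.3,-4.4,0],"rot":[0,0,0]},{"fingers":5.6,"xyz":[1.3,-4.4,0],"rot":[0,0,0]},{"fingers":5.6,"xyz":[1.3,-4.4,0],"rot":[0,0,0]}]'  >/dev/null
python3 -m crank '[{"fingers":5.6,"xyz":[1.3,-4.4,0],"rot":[0,0,-1]},{"fingers":5.6,"xyz":[0,0,0],"rot":[0,0,0]},{"fingers":5.6,"xyz":[0,0,0],"rot":[0,0,0]}]'  >/dev/null
python3 g.py 600 -11 13 1
python3 - <<'E'
from h import *
im=ctrl.get_image("scene"); save(im,"s8.png",(200,50,220,210),2.6); w=cloud(im)
m=(abs(w[...,0]-.519)<.03)&(abs(w[...,1]+.277)<.022)&(w[...,2]>.012);P=w[m];print(P.max(0),P.min(0));b=P[P[:,2]<.022];print((b.max(0)+b.min(0))/2)
E
```

```text
t 19.35 tcp mm [597.2 -11.9 112.1] yaw 1.16 tilt [0.0003 0.0001] gap 56.1 grip 0.0 F [ 0.1 -0.2  0.7]
tool shift cm [ 0.28 -0.09  9.91] rotz 0.16Traceback (most recent call last):
  File "<stdin>", line 3, in <module>
    return umr_maximum(a, axis, None, out, keepdims, initial, where)
ValueError: zero-size array to reduction operation maximum which has no identity
```

View pics/s8.png

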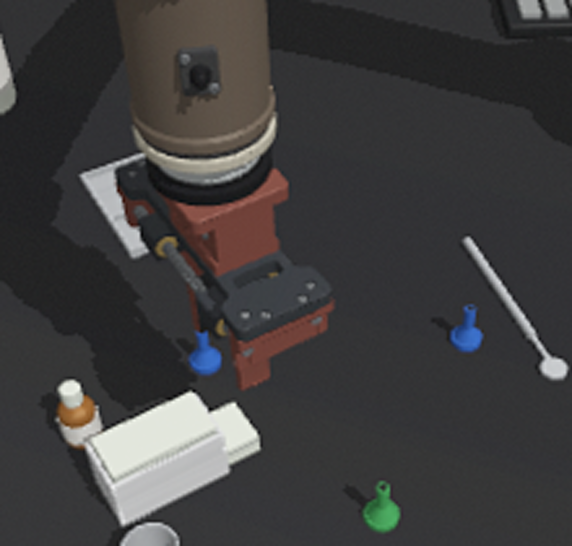

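Picture: the arm hides the small tray, so I'll check that funnel later. The box end projects at (240,430). Descending beside it.

```bash
python3 -m crank '[{"fingers":5.6,"xyz":[0.2,-0.1,3],"rot":[0,0,0]},{"fingers":5.6,"xyz":[0,0,2.5],"rot":[0,0,0]},{"fingers":5.6,"xyz":[0,0,1.5],"rot":[0,0,0]},{"fingers":5.6,"xyz":[0,0,0],"rot":[0,0,0]},{"fingers":5.6,"xyz":[0,0,0],"rot":[0,0,0]}]'  >/dev/null; python3 g.py 600 -11 14 1
python3 -m crank '[{"fingers":5.6,"xyz":[0,0,1],"rot":[0,0,0]},{"fingers":5.6,"xyz":[0,0,0.9],"rot":[0,0,0]},{"fingers":5.6,"xyz":[0,0,0.5],"rot":[0,0,0]},{"fingers":5.6,"xyz":[0,0,0.2],"rot":[0,0,0]},{"fingers":5.6,"xyz":[0,0,0],"rot":[0,0,0]}]'  >/dev/null; python3 g.py 600 -11 13 1
```

```text
t 19.9 tcp mm [599.2 -13.3  42.1] yaw 0.91 tilt [ 0.0001 -0.0002] gap 56.4 grip 0.0 F [-0.3 -0.3  0.5]
tool shift cm [ 0.09 -0.23  2.81] rotz -0.09
t 20.4 tcp mm [598.8 -12.3  15.3] yaw 0.99 tilt [-0.0006  0.    ] gap 56.2 grip 0.0 F [-0.6  0.2  0.3]
tool shift cm [ 0.12 -0.13  0.23] rotz -0.01
```

```bash
python3 -m crank '[{"fingers":3.4,"xyz":[0.1,0,0.2],"rot":[0,0,0]},{"fingers":3.4,"xyz":[0,0,0],"rot":[0,0,0]},{"fingers":3.4,"xyz":[0,0,0],"rot":[0,0,0]},{"fingers":3.4,"xyz":[0,0,0],"rot":[0,0,0]},{"fingers":3.4,"xyz":[0,0,0],"rot":[0,0,0]}]' 25 >/dev/null; python3 g.py
python3 -m crank '[{"fingers":3.4,"xyz":[-0.5,0,0],"rot":[0,0,0]},{"fingers":3.4,"xyz":[-0.7,0,0],"rot":[0,0,0]},{"fingers":3.4,"xyz":[-0.7,0,0],"rot":[0,0,0]},{"fingers":3.4,"xyz":[-0.7,0,0],"rot":[0,0,0]},{"fingers":3.4,"xyz":[-0.7,0,0],"rot":[0,0,0]}]'  >/dev/null; python3 g.py
```

```text
t 20.9 tcp mm [600.1 -12.5  13.8] yaw 0.98 tilt [ 0.0002 -0.    ] gap 39.9 grip 25.0 F [ 0.4 -0.5 -0.3]
t 21.4 tcp mm [566.3 -13.   13.7] yaw 0.98 tilt [ 0.     -0.0001] gap 39.8 grip 25.0 F [ 0.9  0.3 -0.7]
```

```bash
python3 -m crank '[{"fingers":3.4,"xyz":[-0.7,0,0],"rot":[0,0,0]},{"fingers":3.4,"xyz":[-0.7,0,0],"rot":[0,0,0]},{"fingers":3.4,"xyz":[-0.7,0,0],"rot":[0,0,0]},{"fingers":3.4,"xyz":[-0.7,0,0],"rot":[0,0,0]},{"fingers":3.4,"xyz":[-0.7,0,0],"rot":[0,0,0]}]'  >/dev/null; python3 g.py
python3 -m crank '[{"fingers":3.4,"xyz":[-0.7,0,0],"rot":[0,0,0]},{"fingers":3.4,"xyz":[-0.7,0,0],"rot":[0,0,0]},{"fingers":3.4,"xyz":[-0.7,0,0],"rot":[0,0,0]},{"fingers":3.4,"xyz":[-0.7,0,0],"rot":[0,0,0]},{"fingers":3.4,"xyz":[0,0,0],"rot":[0,0,0]}]'  >/dev/null; python3 g.py
python3 - <<'E'
from h import *
im=ctrl.get_image("scene"); save(im,"s9.png",(200,100,220,170),2.8); w=cloud(im)
m=(abs(w[...,0]-.665)<.06)&(abs(w[...,1]+.01)<.03)&(w[...,2]>.025)&(im["frame"].min(-1)>190);P=w[m];print(np.percentile(P[:,2],[5,50,95]))
E
```

```text
t 21.9 tcp mm [531.4 -13.6  13.6] yaw 0.98 tilt [-0.0001 -0.    ] gap 39.7 grip 25.0 F [ 0.7  0.5 -0.8]
t 22.4 tcp mm [502.7 -14.2  13.5] yaw 0.99 tilt [-0.0011 -0.0003] gap 39.5 grip 25.0 F [-0.1 -0.3 -1.7]
[0.03918306 0.04146506 0.05130242]
```

View pics/s9.png

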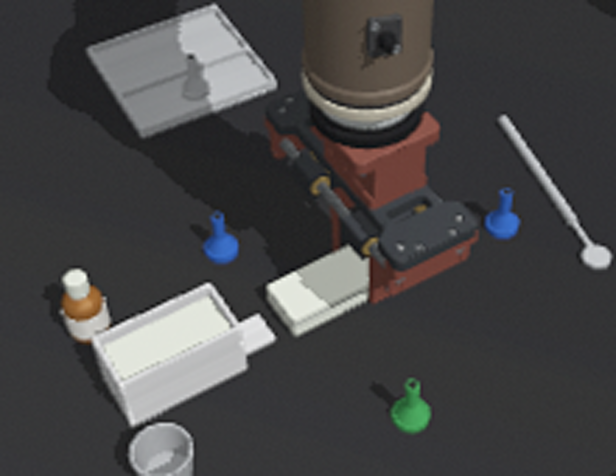

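Picture: the box is fully out at (320,290); the other two have dropped level in the chute at (170,335), their top surface about 40 mm up. The small funnel stands upright in the narrow bay at (195,78). The fingers would be tight in the 70 mm bay if gripped low, so I set the box on the table and regrip it higher and at its centre.

```bash
python3 -m crank '[{"fingers":3.4,"xyz":[0,0,0.3],"rot":[0,0,0]},{"fingers":3.4,"xyz":[0,0,0.1],"rot":[0,0,0]},{"fingers":3.4,"xyz":[0,0,0],"rot":[0,0,0]}]'  >/dev/null; python3 g.py
python3 -m crank '[{"fingers":5.2,"xyz":[0,0,0],"rot":[0,0,0]},{"fingers":5.2,"xyz":[0,0,0],"rot":[0,0,0]},{"fingers":5.2,"xyz":[0,0,-0.8],"rot":[0,0,0]},{"fingers":5.2,"xyz":[1.5,0,0],"rot":[0,0,0]},{"fingers":5.2,"xyz":[1.5,0,0],"rot":[0,0,0]}]'  >/dev/null; 
python3 -m crank '[{"fingers":5.2,"xyz":[0,0,0],"rot":[0,0,0]},{"fingers":5.2,"xyz":[0,0,0],"rot":[0,0,0]}]'  >/dev/null; python3 g.py 534 -14 18.5
```

```text
t 22.75 tcp mm [504.3 -14.1   9.6] yaw 0.98 tilt [ 0.0002 -0.0001] gap 39.7 grip 25.0 F [-0.2 -0.2  2.3]
t 23.45 tcp mm [533.5 -13.5  17.7] yaw 0.98 tilt [-0.0005 -0.    ] gap 52.4 grip 0.0 F [ 0.5 -0.1 -0.5]
tool shift cm [ 0.05  0.05 -0.08] rotz
```

```bash
python3 -m crank '[{"fingers":3.4,"xyz":[0.1,0,-0.1],"rot":[0,0,0]},{"fingers":3.4,"xyz":[0,0,0],"rot":[0,0,0]},{"fingers":3.4,"xyz":[0,0,0],"rot":[0,0,0]},{"fingers":3.4,"xyz":[0,0,0],"rot":[0,0,0]},{"fingers":3.4,"xyz":[0,0,0],"rot":[0,0,0]}]' 25 >/dev/null; python3 g.py
python3 -m crank '[{"fingers":3.4,"xyz":[0,0,-1],"rot":[0,0,0]},{"fingers":3.4,"xyz":[0,0,-3],"rot":[0,0,0]},{"fingers":3.4,"xyz":[0,0,-4],"rot":[0,0,1]},{"fingers":3.4,"xyz":[-0.2,4.4,0],"rot":[0,0,0]},{"fingers":3.4,"xyz":[-0.2,4.4,0],"rot":[0,0,0]}]' >/dev/null
python3 -m crank '[{"fingers":3.4,"xyz":[-0.2,4.4,0],"rot":[0,0,0]},{"fingers":3.4,"xyz":[-0.2,4.4,0],"rot":[0,0,0]},{"fingers":3.4,"xyz":[-0.2,4.4,0],"rot":[0,0,0]},{"fingers":3.4,"xyz":[-0.2,4.4,0],"rot":[0,0,0]},{"fingers":3.4,"xyz":[-0.2,4.4,0],"rot":[0,0,1.2]}]' >/dev/null
python3 -m crank '[{"fingers":3.4,"xyz":[0,0,0],"rot":[0,0,0]},{"fingers":3.4,"xyz":[0,0,0],"rot":[0,0,0]}]' >/dev/null
python3 g.py 515.4 -340 50 -1.2
```

```text
t 23.95 tcp mm [534.5 -13.6  18.8] yaw 0.99 tilt [-0.0007 -0.0003] gap 39.6 grip 25.0 F [-3.1 -0.2  5.3]
t 25.15 tcp mm [ 520.5 -322.7   98.8] yaw -1.37 tilt [ 0.0003 -0.    ] gap 39.9 grip 25.0 F [ 0.3  0.6 -0.6]
tool shift cm [-0.47  1.74  4.88] rotz -0.17
```

```bash
python3 -m crank '[{"fingers":3.4,"xyz":[-0.5,1.7,0],"rot":[0,0,0]},{"fingers":3.4,"xyz":[0,0,2.5],"rot":[0,0,0]},{"fingers":3.4,"xyz":[0,0,2.4],"rot":[0,0,0]},{"fingers":3.4,"xyz":[0,0,0],"rot":[0,0,0]},{"fingers":3.4,"xyz":[0,0,0],"rot":[0,0,0]}]' >/dev/null
python3 g.py 515.4 -340 22 -1.2;  python3 - <<'E'
from h import *
im=ctrl.get_image("top"); save(im,"t10.png",(400,140,140,110),4)
E
```

```text
t 25.65 tcp mm [ 515.7 -337.8   49.9] yaw -1.14 tilt [-0.0005  0.0005] gap 39.6 grip 25.0 F [-0.3  0.1 -0.4]
tool shift cm [-0.03  0.22  2.79] rotz 0.06
```

View pics/t10.png

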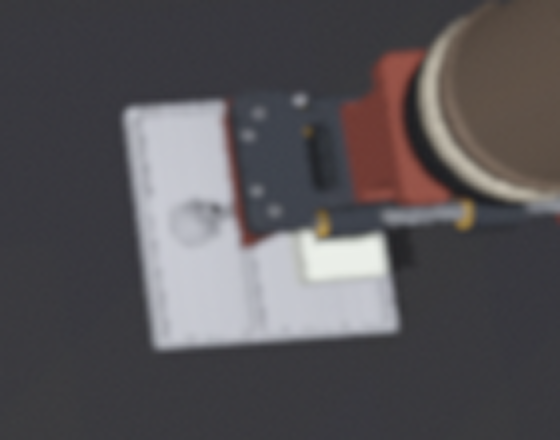

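Picture: box end at (345,255) over the wide bay, appearing to the right because of parallax; small funnel at (195,222) in the narrow bay. Lowering.

```bash
python3 -m crank '[{"fingers":3.4,"xyz":[0,0.1,1],"rot":[0,0,0]},{"fingers":3.4,"xyz":[0,0,0.9],"rot":[0,0,0]},{"fingers":3.4,"xyz":[0,0,0.4],"rot":[0,0,0]},{"fingers":3.4,"xyz":[0,0,0],"rot":[0,0,0]},{"fingers":3.4,"xyz":[0,0,0],"rot":[0,0,0]}]' >/dev/null; python3 g.py 515.4 -340 21.8 -1.2
python3 -m crank '[{"fingers":3.4,"xyz":[0,0,0.2],"rot":[0,0,0]},{"fingers":3.4,"xyz":[0,0,0],"rot":[0,0,0]},{"fingers":3.4,"xyz":[0,0,0],"rot":[0,0,0]}]' >/dev/null; python3 g.py 515.4 -340 21.8 -1.2
```

```text
t 26.2 tcp mm [ 515.6 -339.3   26.6] yaw -1.21 tilt [-0.0002  0.0002] gap 39.3 grip 25.0 F [ 1.1 -0.6 -0.3]
tool shift cm [-0.01  0.07  0.48] rotz -0.01
t 26.5 tcp mm [ 515.6 -339.5   24.7] yaw -1.22 tilt [ 0.0001 -0.0001] gap 39.7 grip 25.0 F [ 0.2 -0.4 -0.5]
tool shift cm [-0.02  0.05  0.29] rotz -0.02
```

```bash
python3 -m crank '[{"fingers":3.4,"xyz":[0,0,0.2],"rot":[0,0,0]},{"fingers":3.4,"xyz":[0,0,0],"rot":[0,0,0]},{"fingers":3.4,"xyz":[0,0,0],"rot":[0,0,0]}]' >/dev/null; python3 g.py
python3 -m crank '[{"fingers":3.4,"xyz":[0,0,0.1],"rot":[0,0,0]},{"fingers":3.4,"xyz":[0,0,0],"rot":[0,0,0]},{"fingers":3.4,"xyz":[0,0,0],"rot":[0,0,0]}]' >/dev/null; python3 g.py 515.4 -340 21.8 -1.2
```

```text
t 26.8 tcp mm [ 515.5 -339.4   22.6] yaw -1.21 tilt [-0.0001  0.    ] gap 39.5 grip 25.0 F [-0.5  0.2 -0.3]
t 27.1 tcp mm [ 515.7 -339.5   21.8] yaw -1.22 tilt [ 0.0003 -0.0002] gap 39.9 grip 25.0 F [-0.8  0.4  0.9]
tool shift cm [-0.03  0.05  0.  ] rotz -0.02
```

```bash
python3 -m crank '[{"fingers":5,"xyz":[0,0,0],"rot":[0,0,0]},{"fingers":5,"xyz":[0,0,0],"rot":[0,0,0]},{"fingers":5,"xyz":[0,0,-1],"rot":[0,0,0]},{"fingers":5,"xyz":[0,0,-4],"rot":[0,0,0]},{"fingers":5,"xyz":[0,0,-4],"rot":[0,0,0]}]' >/dev/null
python3 -m crank '[{"fingers":5,"xyz":[-3,0,-3],"rot":[0,0,0]},{"fingers":5,"xyz":[-4.5,0,0],"rot":[0,0,0]},{"fingers":5,"xyz":[-4.5,0,0],"rot":[0,0,0]},{"fingers":5,"xyz":[0,4,-1],"rot":[0,0,0]},{"fingers":5,"xyz":[0,4,0],"rot":[0,0,0]}]' >/dev/null
python3 -m crank '[{"fingers":5,"xyz":[0,0,0],"rot":[0,0,0]},{"fingers":5,"xyz":[0,0,0],"rot":[0,0,0]}]' >/dev/null;python3 g.py
python3 - <<'E'
from h import *
im=ctrl.get_image("top"); a=im["frame"]; save(im,"t11.png",(130,100,390,190),2)
for n in("scene","top"):
    im=ctrl.get_image(n); w=cloud(im); b=im["frame"].min(-1)
    if n=="scene": save(im,"s11.png",(200,80,320,310),1.9)
    m=(abs(w[...,0]-.517)<.06)&(abs(w[...,1]+.34)<.035)&(w[...,2]>.015)
    if m.sum()>20:print(n,"box",rect(plane(im,pix(m),.02)),np.percentile(w[m][:,2],[5,50,95]))
    for q,x,y,h in(("FS",.519,-.277,.022),("FL",.496,.349,.027),("fork",.495,.27,.03)):
        m=(abs(w[...,0]-x)<(.08 if q=="fork" else h))&(abs(w[...,1]-y)<h)&(w[...,2]>.01); P=w[m]
        if len(P): print(n,q,len(P),P.min(0).round(4),P.max(0).round(4))
E
```

```text
t 28.3 tcp mm [ 393.6 -417.4  152. ] yaw -1.32 tilt [0.0003 0.    ] gap 50.2 grip 0.0 F [-0.  -0.2 -0.7]
scene box (array([ 518.1, -338.2]), array([49.4, 86.8]), 88.17) [0.01719682 0.02169736 0.02371848]
scene FS 78 [ 0.4992 -0.2989  0.0102] [ 0.5307 -0.2652  0.0462]
scene FL 457 [0.4783 0.33   0.01  ] [0.5149 0.3672 0.0607]
scene fork 674 [0.4284 0.2538 0.01  ] [0.5592 0.283  0.0177]
top box (array([ 517.5, -337.6]), array([42.7, 84.4]), 89.52) [0.01724221 0.01959807 0.02224992]
top FS 85 [ 0.508  -0.287   0.0101] [ 0.5301 -0.265   0.0453]
top FL 223 [0.4804 0.3318 0.0101] [0.5128 0.3636 0.0583]
top fork 358 [0.4292 0.2548 0.01  ] [0.5587 0.2819 0.0161]
```

View pics/t11.png

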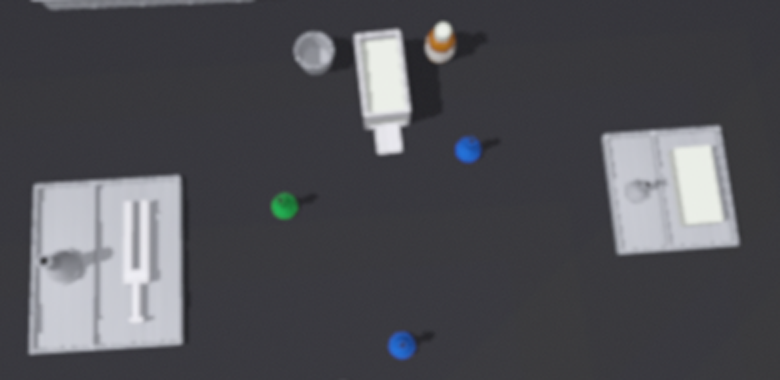

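View pics/s11.png

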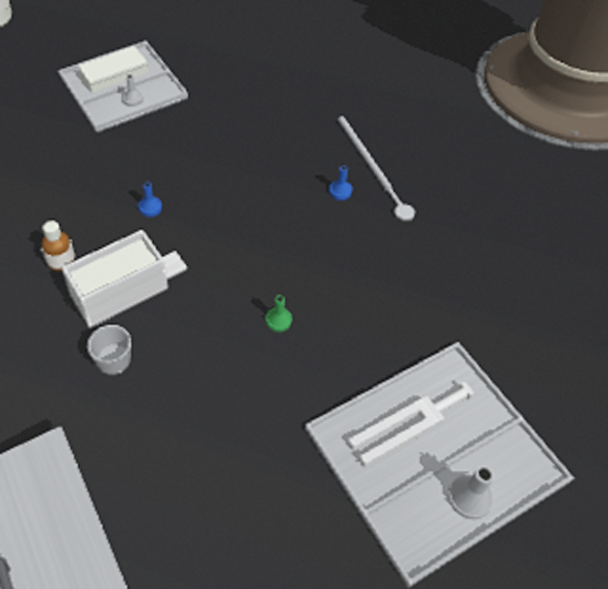

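Both pictures show the fork flat at top (137,260) and the large funnel upright at (62,265) in the large tray. In the small tray, the small funnel stands at (638,188) and the box lies flat at (698,185). The two other boxes are in the chute at (385,75), and the gripper is clear. Handing in.

```bash
python3 -c "
from workcell import ctrl; print(ctrl.job_done())"
```

```text
the job is handed in; nothing more can be done
None
```

I made up both trays as asked, in the order asked, and handed the job in at about 28 s; the two other boxes are still in the chute, and the hand-in call gave no verdict.

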